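# Hang a slipper last on the trolley rail

### The job

Hang the longer of the two wooden slipper lasts on the trolley rail: swing the sprung keeper back until its sear catches and it stays open by itself, carry the last upright by its tab to the rail's open end, enter its trolley there and slide it fully home against the closed end. Let go, then press the trigger pad so that the keeper springs shut across the mouth. Leave the shorter last and the other things on the table where they are.

Things in the scene. Friction and masses are not known exactly. Their poses are not given: they have to be found in the camera images.
- rail_stand: Fixed stand with an aluminium trolley rail. Origin on the table straight below the rail's open mouth, z up; the rail runs level along the stand's -y from the mouth (y = 0) to a closed end wall (y = -220 mm); -x faces roughly the robot. Posts, side bar and a 14 mm thick foot board are on the +x side (x = 35 to 135 mm); the -x side and the space under the rail are free.
- rail_mouth (a point): Centre of the rail's open mouth at the height of its lips' top, 165 mm. Channel with a slot underneath: outside 38 mm wide, underside at 161, roof top at 189 mm; inside 30 mm wide, from the two lips (top 165 mm) up to 185 mm; slot between the lips 14 mm wide. A trolley enters here, moving along the stand's -y.
- rail_home (a point): Where big_last_head lies when the big last hangs fully home: 194 mm along the stand's -y from the mouth. Hung there its yaw equals the stand's, its tab is on the stand's -x side and its sole 40 mm above the table.
- big_last: Loose wooden slipper last, the longer one: 180 mm long (along its y, toe to +y), 66 mm wide, 62 mm high, about 0.24 kg, standing on its flat sole. Origin in the centre of the sole, z up. A steel trolley hanger rises from it: a stem 8 mm thick (x) and 22 mm long (y), then the trolley head; a 12 mm bar at 95 to 107 mm height reaches from the stem to -x and carries the grip tab.
- big_last_head (a point): Centre of the underside of the big last's trolley head, 125 mm above its sole. The head is a level round-ended plate 24 mm wide (x), 52 mm long (y), 10 mm thick; this underside rests on the rail's lips.
- big_last_tab (a point): Grip point on the big last's upright tab, 55 mm to the last's -x of its centre, 148 mm above its sole. The tab is 12 mm thick (y), 22 mm wide (x), from 95 to 167 mm height; grip across its thickness, along the last's y.
- small_last: The other slipper last, loose: 120 mm long, 50 mm wide, 46 mm high, with the same hanger (same heights). Leave it standing. Origin in the centre of the sole.
- keeper (a joint): Keeper angle, rad: 0 = shut across the mouth; grows as it swings away (clockwise from above, the peg going from the pivot's -x side to its +y side in the stand's frame). A spring drives it shut (1 N at the peg when shut, 3 N open, some 8 N in passing the sear). Swung to about 1.65 the sear catches; let go, it then rests at about 1.5. End stop 1.85.
- keeper_peg (a point): Grip point on the keeper's upright round wooden peg: 16 mm diameter, 58 mm tall, top 20 mm above this point, foot 38 mm below it on a 10 mm thick steel arm. 55 mm from the pivot; 215 mm above the table, 26 mm above the rail's roof.
- keeper_pivot (a point): The keeper's upright hinge axis, 50 mm to +x and 12 mm to +y of the mouth in the stand's frame. The arm reaches 73 mm from it on the peg's side, a tail 58 mm to the opposite side.
- trigger (a joint): Travel of the trigger, m: 0 = up, 0.010 = fully down against its stop. Sprung: 2 N to start, 5 N fully down. The sear lets the keeper go somewhere between 0.003 and 0.008, so press it fully down; it springs up again when released.
- trigger_pad (a point): Centre of the top of the trigger's round steel press pad, 28 mm in diameter, on the stand's +x side (50 mm to +x and 95 mm to -y of the mouth), 190 mm above the table when up. Press straight down.
- button_jar: Glass jar with steel lid, 68 mm in diameter, 85 mm high, standing loose. Origin under its centre.
- tape_case: Round white tape-measure case lying loose, 72 mm in diameter, 22 mm high. Origin under its centre.
- wood_tray: Open wooden tray, 140 x 240 mm, 50 mm high, loose. Origin under its centre.
- mug: White mug, 80 mm in diameter, 90 mm high, loose. Origin under its centre.
- awl: Awl with a wooden handle lying loose, 160 mm long, about 25 mm high. Origin under its centre.
Not all that is in view belongs to the job. What is shaped like the big_last but turquoise or yellow is not meant.

How it is judged:
By the outcome, as a careful person would: the job done as asked, in the order asked, and still so for the second after the job is handed in, with the robot touching nothing.
It also fails if it takes over 64 s, if anything falls off the work surface, if the arm or the gripper's body presses on something with over 40 N, if the wrist force passes 120 N, or if a joint passes its speed limit or range.

### The arm

A 6-joint arm with a two-finger parallel gripper is mounted at the origin on the work surface. World frame = base frame: x ahead of the robot, y to its left, z up, the work surface at z = 0. Lengths are in m, angles in degrees, forces in N, time in s.
With the tool pointing down it reaches from about 0.25 to 0.725 m from the base axis. Payload 9.7 kg.
Tool frame: the origin (TCP) lies midway between the tips of the shut fingers; the grasp point (between the pads) lies 19 mm behind it (bot.pinch_z is the distance from the TCP to the grasp point, in m); z points along the fingers, y is the line along which they close (so a half turn about z gives the same grasp; the last joint's range is limited). The gripper opens to 85 mm and grips with 20 to 120 N. Pads are 22 mm wide; open, the fingers measure 114 mm over their backs; the gripper's body (76 mm by 85 mm) begins 54 mm behind the grasp point. The pads swing forward as they close: fully open they stand 13 mm farther back than shut.
Start: joints at [64.916, 4.979, 10.078, 95.1, 0, 90], TCP at [0.233, 0.498, 0.231] pointing down, gripper open.
Joint ranges: [-179.16, 179.16], [-48.56, 103.87], [-65.8, 70.77], [-126.05, 130.52], [-82.76, 87.17], [-180, 180]. Speed limits (degrees/s): [127.2, 127.2, 147.25, 180, 180, 180].

### API

Orientations are given as [roll, pitch, yaw] about the fixed x, y, z axes, in that order (R = Rz(yaw) Ry(pitch) Rx(roll)).
In Python, from workcell import sensors, camera, camera_params, ticket, bot gives the robot as it stands.
- The arm moves only by the shell command python3 -m jog 'ROWS' [FORCE]. ROWS is JSON, a list that holds one entry, the list of rows, each a list of 5 numbers: the shift along the world's x, y, z in units of 50 mm (1.0 is 50 mm), then the turn about the world's z in units of 5 degrees (1.0 is 5 degrees), then the opening, from 0 (shut) to 1 (fully open). In form: [[[tx, ty, tz, yaw, grip], ...]]. A call has 1 to 8 rows; each row shifts and turns the commanded pose from where the row before left it; what a row does not reach is not made up. A row lasts 1/10 s, in which the tool goes at most 50 mm and 8.59 degrees, less where a joint would pass 70% of its speed; a pose out of reach is approached as far as the arm can. A call is refused whole if a number of a shift passes 1 or a number of a turn 1, either way. A call with a gripper value outside its range is refused whole. The fingers move at their own pace and stop on an object; FORCE is the grip in N (left out, the last holds). Time passes only in rows, so rows that do not move let the fingers close. It gives the time, the measured TCP pose, the force, the opening and the grip force at its end, in the units of the state.
- sensors.get_obs(): the state, without advancing time (a new reading comes with each control period).
- camera(name): name is "scene" or "top" or "wrist"; returns the picture (400x640x3 uint8, blue, green, red); there is no depth.
- camera_params(name): a dict with "fx", "fy", "cx", "cy" (pixels), "k1" (the pictures are not rectified: a ray, as slopes to the right and down, at radius r is drawn at 1 + k1 r^2 times it, then the intrinsics apply), "T" (4x4, takes a point from camera to world coordinates); the wrist camera has in their place "tool_from_camera" (4x4, takes a point from camera to tool coordinates, whose origin is the TCP and whose axes are the flange's). Camera axes: x right, y down, z forward; pixel columns grow to the right and rows downward; lengths in m; the calibration is good to about 2 mm. A picture is of the moment at which its call begins: read the wrist's pose just before it. camera_params takes no time and is no camera call.
- ticket.job_done(): hands the job in; it is judged then, once.
The state is a dict: "time": time; "q": joint angles; "qd": joint speeds; "joint_efforts": joint torques, N m; "ee_pos": TCP position; "tcp_rot": TCP orientation; "wrist_force": force on the tool from outside, world axes, zero at the start; "torque": the same for the moment, N m; "opening": finger opening in m; "grasp_force": force on a finger pad.
Only numpy, scipy, OpenCV 4.12 (cv2) and the standard library are available. Lean on these libraries where they do the work, as an engineer would, in place of code of your own. Each camera call takes 0.05 s, during which the arm holds its last target. There are 200 camera calls.

## Working session

There is one attempt and no reset: what is moved stays moved. The work goes in short steps, Python scripts to look and compute and a shell command to move; the robot and the scene stay as the last step left them, time stands still between calls to the robot, and variables do not carry over. Pictures are saved under pics/ and viewed, at most 10 in all, crops included, and the job is handed in when it is done.

```bash
ls; mkdir -p pics
python3 - <<'E'
from workcell import sensors,camera,camera_params,bot
import cv2,json,numpy as np
o=sensors.get_obs();print({k:np.round(v,3).tolist() for k,v in o.items()},bot.pinch_z)
for n in("scene","top","wrist"):
    cv2.imwrite(f"pics/{n}0.png",camera(n));p=camera_params(n);print(n,{k:np.round(v,4).tolist() for k,v in p.items()})
E
```

```text
pics
{'time': 0.0, 'q': [64.918, 5.012, 10.035, 95.101, 0.002, 90.003], 'qd': [-0.121, -0.025, 0.022, 0.074, -0.06, 0.023], 'joint_efforts': [0.001, -52.038, 46.481, 0.016, 0.0, -0.0], 'ee_pos': [0.233, 0.498, 0.231], 'tcp_rot': [-179.922, -0.002, 154.915], 'wrist_force': [0.667, 1.224, -0.366], 'torque': [0.012, 0.031, -0.014], 'grasp_force': 0.0, 'opening': 0.086} 0.0187
scene {'fx': 388.6696, 'fy': 388.6696, 'cx': 314.5617, 'cy': 203.63, 'k1': 0.0095, 'T': [[-0.3158, 0.7373, -0.5972, 1.3107], [0.9488, 0.2469, -0.1969, 0.2674], [0.0023, -0.6288, -0.7776, 1.1164], [0.0, 0.0, 0.0, 1.0]]}
top {'fx': 461.4493, 'fy': 461.4493, 'cx': 317.7329, 'cy': 199.1332, 'k1': -0.0914, 'T': [[0.0104, -0.9947, 0.1025, 0.4092], [-0.9999, -0.0103, 0.0019, 0.0076], [-0.0008, -0.1025, -0.9947, 1.6008], [0.0, 0.0, 0.0, 1.0]]}
wrist {'fx': 326.8384, 'fy': 326.8384, 'cx': 323.2402, 'cy': 192.6132, 'k1': -0.0123, 'tool_from_camera': [[0.001, -0.9488, -0.3157, 0.0805], [1.0, 0.0007, 0.001, 0.0011], [-0.0007, -0.3157, 0.9488, -0.1423], [0.0, 0.0, 0.0, 1.0]]}
```

View pics/top0.png

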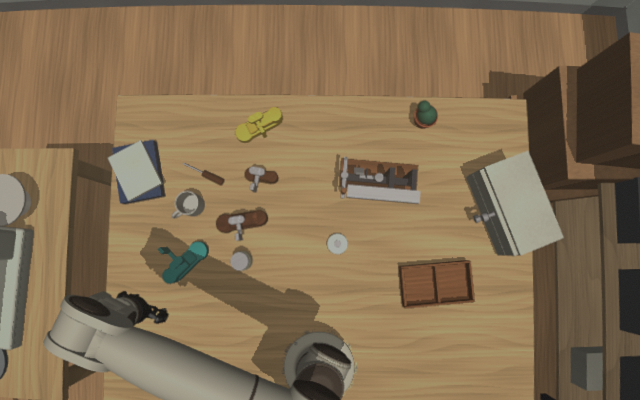

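View pics/scene0.png

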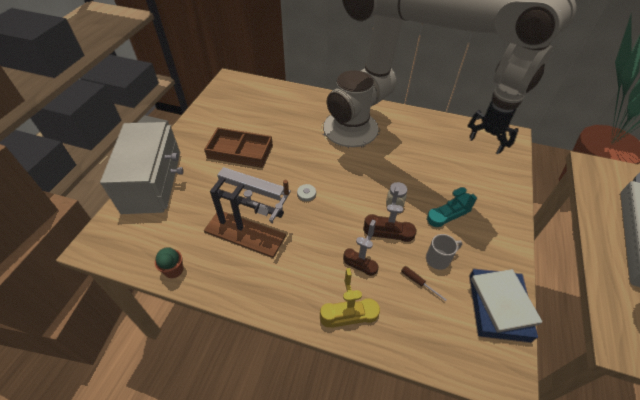

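The top view shows the stand at about (380,180), its mouth on the left (world +y). The big last is at (242,221), the small one at (261,177), the jar at (241,259) and the tape case at (337,243). I'll enlarge the two areas I need.

Run:
```python
import cv2,numpy as np
t=cv2.imread("pics/top0.png");s=cv2.imread("pics/scene0.png")
f=lambda im,x,y,w,h,k:cv2.resize(im[y:y+h,x:x+w],None,fx=k,fy=k,interpolation=cv2.INTER_CUBIC)
a=f(t,325,145,110,70,7);cv2.imwrite("pics/c1.png",a)
b=f(t,205,155,85,120,5);c=f(s,200,160,100,100,4)
c=f(s,335,170,90,110,5);m=np.zeros((600,800,3),np.uint8);m[:b.shape[0],:b.shape[1]][:600]=b[:600];m[:550,430:800]=c[:550,:370];cv2.imwrite("pics/c2.png",m)
cv2.imwrite("pics/c3.png",f(s,195,160,110,100,6)[:600,:800])
```

```text
(no output)
```

View pics/c1.png

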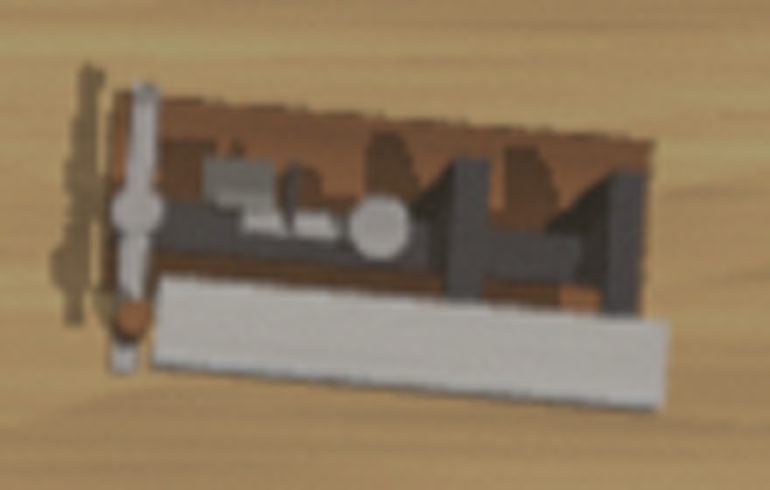

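View pics/c2.png

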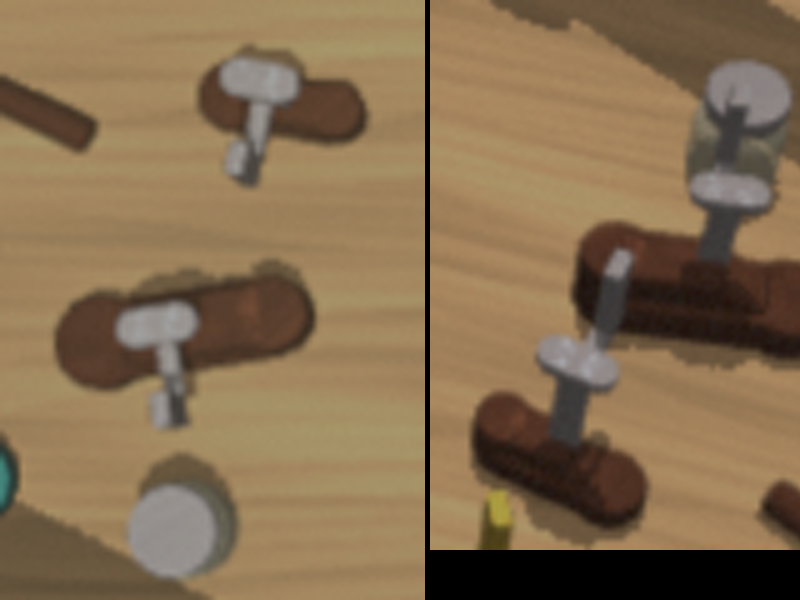

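View pics/c3.png

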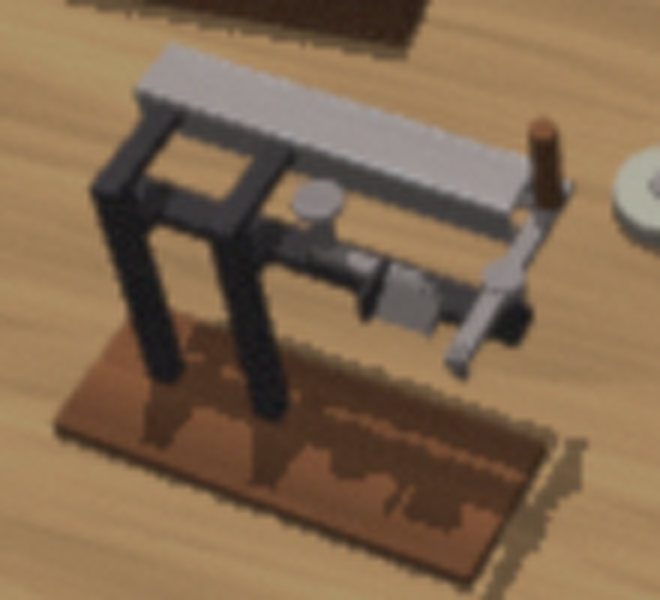

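The crops show the following:
- **c1 (top, x7, offset 325,145):** rail roof corners are (160,275), (152,365), (668,320) and (660,408). The pad is at (380,228), the pivot at (138,210) and the peg top at (131,315).
- **c2 (x5, offset 205,155):** the big last's head is at (157,325) and its tab top at (163,408).
- **c3:** the keeper is shut, with the peg at the mouth.

```bash
cat > h.py <<'E'
import numpy as np,cv2
from workcell import sensors,camera,camera_params
from scipy.spatial.transform import Rotation as Ro
def T_of(n,o=None):
    p=camera_params(n)
    if n!="wrist":return p,np.array(p["T"])
    o=o or sensors.get_obs();W=np.eye(4);W[:3,:3]=Ro.from_euler("xyz",o["tcp_rot"],degrees=True).as_matrix();W[:3,3]=o["ee_pos"]
    return p,W@np.array(p["tool_from_camera"])
def K(p):return np.array([[p["fx"],0,p["cx"]],[0,p["fy"],p["cy"]],[0,0,1]])
def ray(n,uv,o=None):
    p,T=T_of(n,o);s=cv2.undistortPoints(np.array(uv,float).reshape(-1,1,2),K(p),np.array([p["k1"],0,0,0]))[:,0]
    return T[:3,3],np.c_[s,np.ones(len(s))]@T[:3,:3].T
def onz(n,uv,z,o=None):
    c,d=ray(n,uv,o);return c+d*((z-c[2])/d[:,2])[:,None]
def proj(n,P,o=None):
    p,T=T_of(n,o);q=(np.array(P,float).reshape(-1,3)-T[:3,3])@T[:3,:3]
    return cv2.projectPoints(q,np.zeros(3),np.zeros(3),K(p),np.array([p["k1"],0,0,0]))[0][:,0]
def two(n1,uv1,n2,uv2,o1=None,o2=None):
    A=[];b=[]
    for n,uv,o in((n1,uv1,o1),(n2,uv2,o2)):
        c,d=ray(n,[uv],o);d=d[0]/np.linalg.norm(d[0]);M=np.eye(3)-np.outer(d,d);A.append(M);b.append(M@c)
    return np.linalg.lstsq(np.vstack(A),np.hstack(b),rcond=None)[0]
def snap(n,f):
    o=sensors.get_obs();im=camera(n);cv2.imwrite(f"pics/{f}.png",im);return o,im
E
python3 - <<'E'
from h import *
np.set_printoptions(precision=4,suppress=True)
c=lambda P,k,o:np.array(P)/k+np.array(o)-0.5+0.5/k
r=onz("top",c([(160,275),(152,365),(668,320),(660,408)],7,(325,145)),.189);print(r)
m=r[:2].mean(0);e=r[2:].mean(0);print("mouth",m,"end",e,np.linalg.norm(m-e),"yaw",np.degrees(np.arctan2(-(m-e)[0],(m-e)[1])))
print("pad",onz("top",c([(380,228)],7,(325,145)),.19),"pivot",onz("top",c([(138,210)],7,(325,145)),.18),"peg",onz("top",c([(131,315)],7,(325,145)),.235))
print("peg2",two("top",c([(131,315)],7,(325,145))[0],"scene",c([(543,127)],6,(195,160))[0]))
print("head",onz("top",c([(157,325)],5,(205,155)),.135),"tab",onz("top",c([(163,408)],5,(205,155)),.167))
print("ends",onz("top",c([(122,328),(193,321)],5,(205,155)),.135))
print("jar",onz("top",c([(172,530)],5,(205,155)),.085))
E
```

```text
[[ 0.603  -0.0808  0.189 ]
 [ 0.563  -0.0775  0.189 ]
 [ 0.5854 -0.3059  0.189 ]
 [ 0.5463 -0.3019  0.189 ]]
mouth [ 0.583  -0.0792  0.189 ] end [ 0.5659 -0.3039  0.189 ] 0.22537898677687976 yaw -4.360887385883399
pad [[ 0.6249 -0.1781  0.19  ]] pivot [[ 0.6333 -0.0715  0.18  ]] peg [[ 0.5793 -0.0657  0.235 ]]
peg2 [ 0.5794 -0.0669  0.2385]
head [[0.4919 0.2704 0.135 ]] tab [[0.4385 0.2595 0.167 ]]
ends [[0.4897 0.2928 0.135 ]
 [0.4947 0.2474 0.135 ]]
jar [[0.3605 0.266  0.085 ]]
```

```bash
python3 -m jog '[[[0.5,-0.6,0.25,0.8,1],[0.5,-0.6,0.25,0.8,1],[0.5,-0.6,0.25,0.8,1],[0.5,-0.6,0.25,0.8,1],[0.5,-0.6,0.25,0.8,1],[0.5,-0.6,0.25,0.8,1],[0.5,-0.6,0.25,0.8,1],[0.5,-0.6,0.25,0.8,1]]]'; python3 -m jog '[[[0,0,0,0,1],[0,0,0,0,1]]]'
python3 - <<'E'
from h import *
o,im=snap("wrist","w1");print({k:np.round(o[k],3).tolist() for k in("time","q","ee_pos","tcp_rot")})
print(proj("wrist",[(.492,.27,.135),(.4385,.26,.167)],o))
E
```

```text
time: 0.95
ee_pos: [0.4339, 0.2567, 0.3317]
tcp_rot: [-180.0, -0.0, -172.9]
wrist_force: [1.6, -0.1, 0.6]
opening: 0.0855
grasp_force: 0.0
time: 1.15
ee_pos: [0.4336, 0.2577, 0.3311]
tcp_rot: [180.0, -0.0, -173.2]
wrist_force: [-0.4, 0.2, -0.9]
opening: 0.0852
grasp_force: 0.0
{'time': 1.15, 'q': [30.712, 2.291, 18.635, 106.357, 0.015, 23.953], 'ee_pos': [0.434, 0.258, 0.331], 'tcp_rot': [179.992, -0.019, -173.24]}
[[327.19229895 215.34807071]
 [324.12692826 176.12217547]]
```

View pics/w1.png

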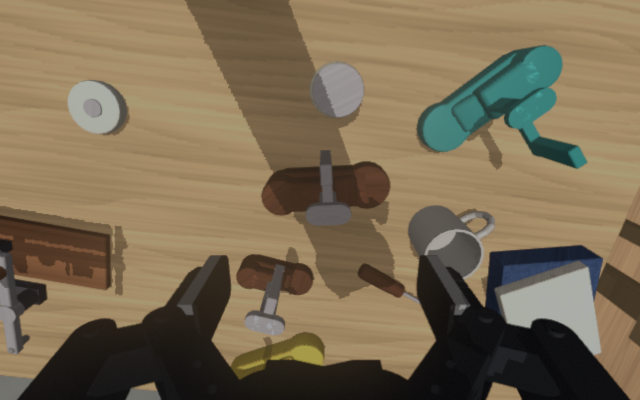

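The wrist view shows the big last's head at about (329,214), with the tab and bar between (326,152) and (327,205). I'll zoom in on that area.

Run:
```python
from h import *
im=cv2.imread("pics/w1.png");cv2.imwrite("pics/c4.png",cv2.resize(im[140:235,255:400],None,fx=5.5,fy=5.5,interpolation=cv2.INTER_CUBIC))
```

```text
(no output)
```

View pics/c4.png

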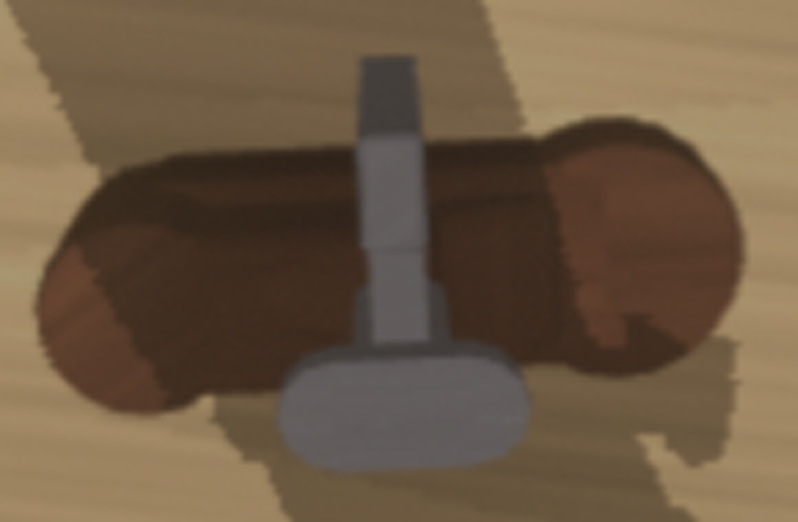

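Crop c4 (x5.5, offset 255,140) shows the tab's top face spanning (358..427, 135..248). The head's top plate is centred at (404,413), with ends at (280,412) and (528,412).

Run:
```python
from h import *
np.set_printoptions(precision=4,suppress=True)
o={"ee_pos":[.434,.258,.331],"tcp_rot":[179.992,-.019,-173.24]}
o=sensors.get_obs()
c=lambda P:np.array(P)/5.5+np.array((255,140))-0.41
t=onz("wrist",c([(358,135),(420,135),(361,248),(427,248)]),.167,o);print(t,t.mean(0))
h=onz("wrist",c([(280,415),(528,409),(404,355),(404,471)]),.135,o);print(h,h.mean(0))
y=h[1]-h[0];print("yaw head",np.degrees(np.arctan2(-y[0],y[1])));d=h.mean(0)-t.mean(0);print("yaw tab-head",np.degrees(np.arctan2(d[1],d[0])),np.hypot(*d[:2]))
```

```text
[[0.4265 0.2549 0.167 ]
 [0.4252 0.2656 0.167 ]
 [0.4469 0.2578 0.167 ]
 [0.4455 0.2695 0.167 ]] [0.436 0.262 0.167]
[[0.4938 0.2466 0.135 ]
 [0.4865 0.2963 0.135 ]
 [0.4779 0.2699 0.135 ]
 [0.5031 0.2731 0.135 ]] [0.4903 0.2715 0.135 ]
yaw head 8.368828989354023
yaw tab-head 9.926948451233052 0.05510562715506055
```

```bash
python3 -m jog '[[[0.36,-0.81,0,-0.28,1],[0.36,-0.81,0,-0.28,1],[0.36,-0.81,0,-0.28,1],[0.36,-0.81,0,-0.28,1],[0.36,-0.81,0,-0.28,1],[0.36,-0.81,0,-0.28,1],[0.36,-0.81,0,-0.28,0.6],[0.36,-0.81,0,-0.28,0.5]]]'; python3 -m jog '[[[0,0,0,0,0.5],[0,0,0,0,0.5]]]'
python3 - <<'E'
from h import *
o,im=snap("wrist","w2");print({k:np.round(o[k],4).tolist() for k in("time","q","ee_pos","tcp_rot")})
cv2.imwrite("pics/c5.png",cv2.resize(im[90:310,60:400],None,fx=2.35,fy=2.35,interpolation=cv2.INTER_CUBIC))
E
```

```text
time: 2.0
ee_pos: [0.5775, -0.066, 0.3308]
tcp_rot: [180.0, -0.0, 175.7]
wrist_force: [0.4, 0.8, 0.3]
opening: 0.0592
grasp_force: 0.0
time: 2.2
ee_pos: [0.5773, -0.0653, 0.3302]
tcp_rot: [180.0, -0.1, 175.7]
wrist_force: [0.3, -0.5, 0.1]
opening: 0.0425
grasp_force: 0.0
{'time': 2.2, 'q': [-6.464, 13.5004, 31.0685, 107.679, 0.0215, -2.154], 'ee_pos': [0.5773, -0.0653, 0.3302], 'tcp_rot': [179.9744, -0.1101, 175.69]}
```

View pics/c5.png

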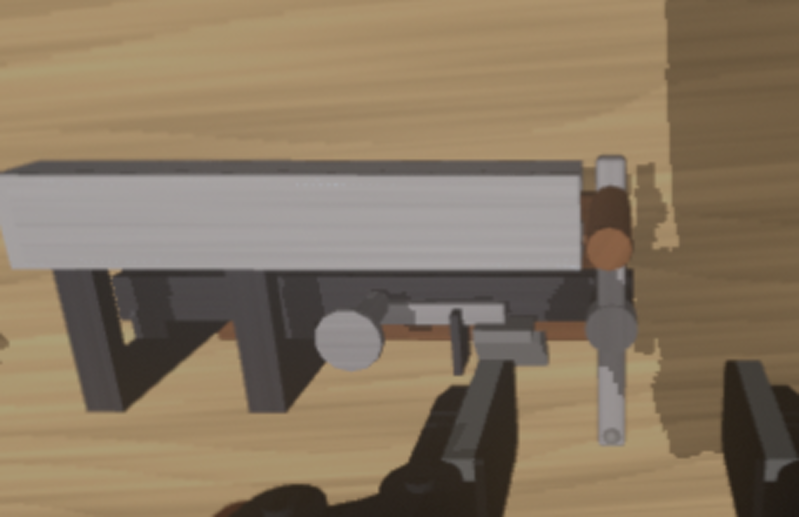

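Crop c5 (x2.35, offset 60,90) shows the roof's mouth corners at (581,174) and (580,270), the far corners at (2,173) and (12,270), the peg top at (608,249) and the pad at (349,340).

Run:
```python
from h import *
np.set_printoptions(precision=4,suppress=True)
o=sensors.get_obs()
c=lambda P:np.array(P)/2.35+np.array((60,90))-0.3
r=onz("wrist",c([(581,174),(580,270),(2,173),(12,270)]),.189,o);m=r[:2].mean(0);e=r[2:].mean(0);print(r,m,e,np.linalg.norm(m-e),"yaw",np.degrees(np.arctan2(-(m-e)[0],(m-e)[1])))
print("peg",onz("wrist",c([(608,249)]),.235,o),"pad",onz("wrist",c([(349,340)]),.19,o))
yaw=np.radians(-4.4);x=np.array([np.cos(yaw),np.sin(yaw)]);y=np.array([-x[1],x[0]])
for M in(m[:2],np.array([.583,-.079])):print("mouth",M,"peg",M-.005*x+.012*y,"pad",M+.05*x-.095*y,"home",M-.194*y)
piv=np.array([m[0],m[1]])+.05*x+.012*y
for a in np.arange(0,1.80,.105):print(round(a,3),piv+.055*(-np.cos(a)*x+np.sin(a)*y))
```

```text
[[ 0.5633 -0.077   0.189 ]
 [ 0.6019 -0.0808  0.189 ]
 [ 0.5466 -0.2972  0.189 ]
 [ 0.5855 -0.3061  0.189 ]] [ 0.5826 -0.0789  0.189 ] [ 0.566  -0.3016  0.189 ] 0.22332843366063657 yaw -4.266219918287787
peg [[ 0.5784 -0.0673  0.235 ]] pad [[ 0.6249 -0.1771  0.19  ]]
mouth [ 0.5826 -0.0789] peg [ 0.5786 -0.0666] pad [ 0.6252 -0.1775] home [ 0.5678 -0.2723]
mouth [ 0.583 -0.079] peg [ 0.5789 -0.0667] pad [ 0.6256 -0.1776] home [ 0.5681 -0.2724]
0.0 [ 0.5786 -0.0666]
0.105 [ 0.5793 -0.0608]
0.21 [ 0.5807 -0.0552]
0.315 [ 0.5826 -0.0498]
0.42 [ 0.5851 -0.0446]
0.525 [ 0.5881 -0.0396]
0.63 [ 0.5916 -0.0351]
0.735 [ 0.5956 -0.0309]
0.84 [ 0.5999 -0.0271]
0.945 [ 0.6047 -0.0239]
1.05 [ 0.6098 -0.0211]
1.155 [ 0.6151 -0.0189]
1.26 [ 0.6207 -0.0173]
1.365 [ 0.6263 -0.0162]
1.47 [ 0.6321 -0.0158]
1.575 [ 0.6379 -0.016 ]
1.68 [ 0.6436 -0.0167]
1.785 [ 0.6492 -0.0181]
```

```bash
python3 -m jog '[[[0.03,-0.03,-0.6,0,0.5],[0,0,-0.6,0,0.5],[0,0,-0.6,0,0.5],[0,0,-0.5,0,0.5],[0,0,-0.3,0,0.5],[0,0,0,0,0.3],[0,0,0,0,0.1],[0,0,0,0,0]]]' 40; python3 -m jog '[[[0,0,0,0,0],[0,0,0,0,0],[0,0,0,0,0]]]' 40
```

```text
time: 3.05
ee_pos: [0.5783, -0.0664, 0.2021]
tcp_rot: [180.0, -0.0, 175.8]
wrist_force: [-4.2, 2.2, -1.7]
opening: 0.0152
grasp_force: 39.8
time: 3.35
ee_pos: [0.5783, -0.0667, 0.2021]
tcp_rot: [179.9, -0.0, 175.8]
wrist_force: [-5.8, 3.4, -0.2]
opening: 0.0146
grasp_force: 39.9
```

```bash
python3 -m jog '[[[0.012,0.095,0,-1,0],[0.02,0.094,0,-1,0],[0.028,0.092,0,-1,0],[0.036,0.089,0,-1,0],[0.043,0.086,0,-1,0],[0.051,0.081,0,-1,0],[0.058,0.077,0,-1,0],[0.064,0.071,0,-1,0]]]' 40; python3 -m jog '[[[0.07,0.066,0,-1,0],[0.076,0.059,0,-1,0],[0.08,0.052,0,-1,0],[0.085,0.045,0,-1,0],[0.088,0.038,0,-1,0],[0.091,0.03,0,-1,0]]]' 40
```

```text
time: 4.15
ee_pos: [0.5951, -0.033, 0.2021]
tcp_rot: [179.9, 0.1, 135.5]
wrist_force: [3.1, -2.1, -3.1]
opening: 0.0146
grasp_force: 39.5
time: 4.75
ee_pos: [0.6196, -0.0197, 0.2021]
tcp_rot: [179.9, 0.2, 105.5]
wrist_force: [2.2, -8.5, -2.5]
opening: 0.0148
grasp_force: 39.7
```

```bash
python3 -m jog '[[[0.093,0.022,0,-1,0],[0.095,0.014,0,-1,0],[0.096,0.005,0,-1,0],[0.096,-0.003,0,-1,0],[0.095,-0.012,0,-1,0],[0.094,-0.02,0,-1,0],[0,0,0,0,0],[0,0,0,0,0]]]' 40
```

```text
time: 5.55
ee_pos: [0.6477, -0.0204, 0.202]
tcp_rot: [179.9, 0.2, 75.6]
wrist_force: [-0.3, -9.6, -1.5]
opening: 0.0148
grasp_force: 39.7
```

```bash
python3 -m jog '[[[-0.094,0.02,0,1,0],[-0.095,0.012,0,1,0],[0,0,0,0,0]]]' 40;python3 -m jog '[[[0,0,0,0,0.5],[0,0,0,0,0.5],[0,0,0,0,0.5],[0,0,0.6,0,0.5],[0,0,0.8,0,0.5],[0,0,0.9,0,0.5]]]' 40
python3 - <<'E'
from h import *
o,im=snap("wrist","w3");P=[(.6369+.055*0,-.016,.235)]
print(proj("wrist",[(.6343,-.0159,.235),(.5786,-.0667,.235)],o))
cv2.imwrite("pics/c6.png",im)
E
```

```text
time: 5.85
ee_pos: [0.6381, -0.0185, 0.2021]
tcp_rot: [179.9, 0.2, 85.8]
wrist_force: [1.3, -8.8, -3.7]
opening: 0.0145
grasp_force: 39.6
time: 6.45
ee_pos: [0.6374, -0.0164, 0.3172]
tcp_rot: [-180.0, -0.0, 85.7]
wrist_force: [1.1, -0.1, 0.3]
opening: 0.0427
grasp_force: 0.0
[[317.48960167 201.90987491]
 [251.83585053 267.4999496 ]]
```

View pics/c6.png

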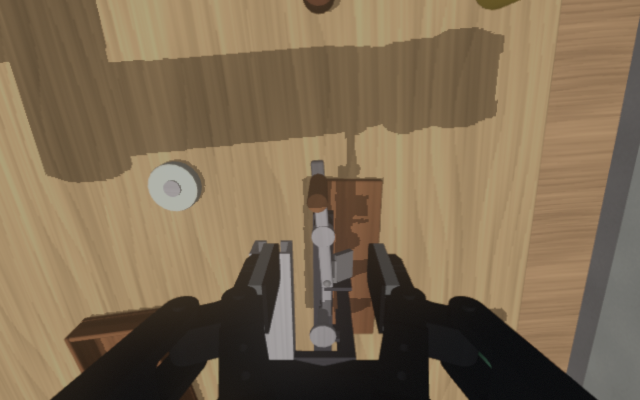

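The open peg's top shows at (318,201), where 1.5 rad predicts it, so the keeper is latched. Next is the big last.

```bash
python3 -m jog '[[[-0.19,0.265,0,0.98,1],[-0.19,0.265,0,0.98,1],[-0.19,0.265,0,0.98,1],[-0.19,0.265,0,0.98,1],[-0.19,0.265,0,0.98,1],[-0.19,0.265,0,0.98,1],[-0.19,0.265,0,0.98,1]]]';python3 -m jog '[[[-0.19,0.265,0,0.98,1],[-0.19,0.265,0,0.98,1],[-0.19,0.265,0,0.98,1],[-0.19,0.265,0,0.98,1],[-0.19,0.265,0,0.98,1],[-0.19,0.265,0,0.98,1],[-0.19,0.265,0,0.98,1]]]';python3 -m jog '[[[-0.19,0.265,0,0.98,1],[-0.19,0.265,0,0.98,1],[-0.19,0.265,0,0.98,1],[-0.19,0.265,0,0.98,1],[-0.19,0.265,0,0.98,0.7],[-0.19,0.265,0,0.98,0.6],[-0.19,0.265,0,0.98,0.6],[0,0,0,0,0.6]]]'
```

```text
time: 7.2
ee_pos: [0.571, 0.0768, 0.3166]
tcp_rot: [179.9, 0.0, 120.2]
wrist_force: [-0.2, -0.3, 0.5]
opening: 0.0854
grasp_force: 0.0
time: 7.9
ee_pos: [0.5044, 0.1696, 0.3167]
tcp_rot: [179.9, 0.0, 154.5]
wrist_force: [1.2, 0.0, 0.3]
opening: 0.0856
grasp_force: 0.0
time: 8.7
ee_pos: [0.4375, 0.2629, 0.3168]
tcp_rot: [179.9, 0.0, -171.2]
wrist_force: [-0.0, 0.1, -0.8]
opening: 0.0512
grasp_force: 0.0
```

```bash
python3 -m jog '[[[-0.03,-0.02,-0.7,0,0.6],[0,0,-0.8,0,0.6],[0,0,-0.8,0,0.6],[0,0,-0.7,0,0.6],[0,0,-0.5,0,0.6],[0,0,-0.26,0,0.6],[0,0,0,0,0.6]]]' 100;python3 -m jog '[[[0,0,0,0,0.4],[0,0,0,0,0.3],[0,0,0,0,0.2],[0,0,0,0,0],[0,0,0,0,0],[0,0,0,0,0]]]' 100
```

```text
time: 9.4
ee_pos: [0.4364, 0.26, 0.1271]
tcp_rot: [-180.0, -0.1, -171.5]
wrist_force: [0.4, -0.2, 0.9]
opening: 0.0515
grasp_force: 0.0
time: 10.0
ee_pos: [0.4373, 0.2609, 0.1296]
tcp_rot: [180.0, 0.1, -171.4]
wrist_force: [-1.3, 0.9, 5.9]
opening: 0.0108
grasp_force: 98.0
```

```bash
python3 -m jog '[[[0,0,0.2,0,0],[0,0,0.3,0,0],[0,0,0.25,0,0],[0,0,0.15,0,0],[0,0,0,0,0]]]' 100;python3 -m jog '[[[0.08,-0.22,0,-0.1,0],[0.15,-0.45,0,-0.2,0],[0.19,-0.55,0,-0.26,0],[0.19,-0.55,0,-0.26,0],[0.19,-0.55,0,-0.26,0],[0.19,-0.55,0,-0.26,0],[0.19,-0.55,0,-0.26,0],[0.19,-0.55,0,-0.26,0]]]' 100;python3 -m jog '[[[0.19,-0.55,0,-0.26,0],[0.19,-0.5,0,-0.26,0],[0.12,-0.3,0,-0.12,0],[0.06,-0.2,0,-0.1,0],[0,0,0,0,0],[0,0,0,0,0]]]' 100
python3 - <<'E'
from h import *
np.set_printoptions(precision=4,suppress=True)
o,im=snap("wrist","w4");print(o["ee_pos"],o["tcp_rot"],o["wrist_force"])
y=np.radians(o["tcp_rot"][2]+180);x=np.array([np.cos(y),np.sin(y),0]);h=np.array(o["ee_pos"])+.054*x;h[2]+=-.129+.135
print("head exp",h,proj("wrist",[h,(.5828,-.079,.189)],o));cv2.imwrite("pics/c7.png",cv2.resize(im[120:320,200:440],None,fx=3,fy=3,interpolation=cv2.INTER_CUBIC))
E
```

```text
time: 10.5
ee_pos: [0.4373, 0.2609, 0.1749]
tcp_rot: [180.0, 0.1, -171.4]
wrist_force: [-0.4, -0.1, -1.6]
opening: 0.0106
grasp_force: 97.4
time: 11.3
ee_pos: [0.5051, 0.06, 0.1726]
tcp_rot: [-180.0, -0.1, 179.2]
wrist_force: [-1.0, 0.4, -1.6]
opening: 0.0108
grasp_force: 97.6
time: 11.9
ee_pos: [0.533, -0.015, 0.1731]
tcp_rot: [180.0, -0.0, 175.6]
wrist_force: [0.1, 0.1, -1.9]
opening: 0.0107
grasp_force: 97.6
[ 0.533  -0.015   0.1731] [179.9826  -0.0286 175.6364] [ 0.0952  0.1187 -1.8507]
head exp [ 0.5868 -0.0191  0.1791] [[321.2973 352.4429]
 [201.07   368.3304]]
```

View pics/c7.png

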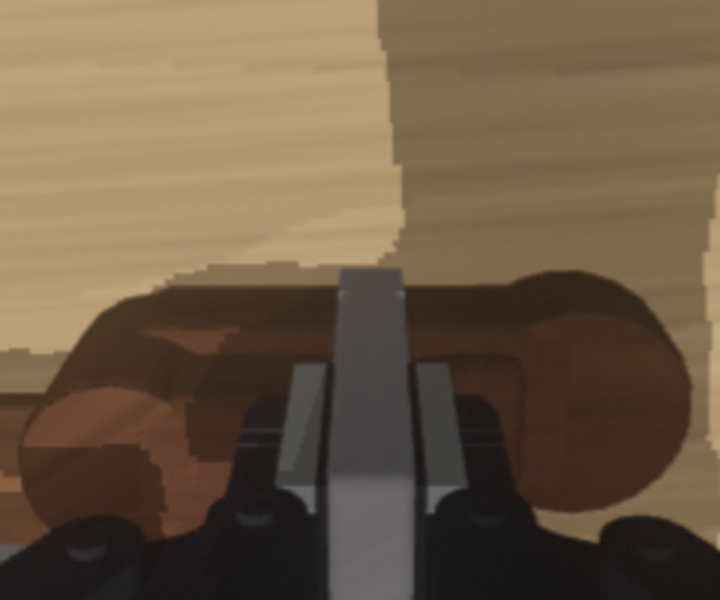

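The view shows the last held upright by its tab, aligned with the gripper. The tab's near top edge is at crop (370,480) and its bottom edge at (370,268). I'll use those edges to check the tab's x offset and height in the grip.

Run:
```python
from h import *
np.set_printoptions(precision=4,suppress=True)
o=sensors.get_obs();c=lambda P:np.array(P)/3+np.array((200,120))-0.33
y=np.radians(o["tcp_rot"][2]+180);x=np.array([np.cos(y),np.sin(y)]);yy=np.array([-x[1],x[0]])
f=lambda q:[(q[:2]-o["ee_pos"][:2])@x,(q[:2]-o["ee_pos"][:2])@yy]
dz=o["ee_pos"][2]-.1296
for e in (-.002,0,.002):
  print(e,f(onz("wrist",c([(370,478)]),.167+dz+e)[0]),f(onz("wrist",c([(370,269)]),.095+dz+e)[0]))
M=np.array([.5828,-.079]);a=np.radians(-4.35);X=np.array([np.cos(a),np.sin(a)]);Y=np.array([-X[1],X[0]]);d=o["ee_pos"][:2]+.0545*x-M;print("head in stand",d@X,d@Y)
```

```text
-0.002 [np.float64(-0.010060192185896802), np.float64(0.0008416908827735349)] [np.float64(-0.01020604633083274), np.float64(0.0008630190245672262)]
0 [np.float64(-0.011369944947403423), np.float64(0.0008401050522771347)] [np.float64(-0.010987062242437772), np.float64(0.0008618329779222632)]
0.002 [np.float64(-0.012679697708910045), np.float64(0.0008385192217807329)] [np.float64(-0.011768078154042917), np.float64(0.0008606469312772919)]
head in stand -3.5186653927719474e-05 0.06030351948831634
```

```bash
python3 -m jog '[[[-0.015,-0.2,0,0,0],[-0.015,-0.2,0,0,0],[-0.011,-0.15,0,0,0],[-0.011,-0.15,0,0,0],[-0.011,-0.15,0,0,0]]]' 100;python3 -m jog '[[[-0.011,-0.15,0,0,0],[-0.011,-0.15,0,0,0],[-0.011,-0.15,0,0,0],[-0.011,-0.15,0,0,0],[0,0,0,0,0]]]' 100
```

```text
time: 12.45
ee_pos: [0.53, -0.0588, 0.1733]
tcp_rot: [-180.0, 0.0, 175.6]
wrist_force: [-0.6, 0.2, -2.5]
opening: 0.0106
grasp_force: 97.6
time: 12.95
ee_pos: [0.5278, -0.0889, 0.1732]
tcp_rot: [-180.0, -0.0, 175.6]
wrist_force: [-0.1, -0.3, -2.0]
opening: 0.0108
grasp_force: 97.6
```

```bash
python3 -m jog '[[[-0.015,-0.2,0,0,0],[-0.023,-0.3,0,0,0],[-0.023,-0.3,0,0,0],[-0.023,-0.3,0,0,0],[-0.023,-0.3,0,0,0],[-0.023,-0.3,0,0,0],[-0.023,-0.3,0,0,0],[-0.023,-0.3,0,0,0]]]' 100;python3 -m jog '[[[-0.023,-0.3,0,0,0],[-0.023,-0.3,0,0,0],[-0.015,-0.2,0,0,0],[-0.011,-0.15,0,0,0],[-0.008,-0.1,0,0,0],[-0.004,-0.05,0,0,0],[0,0,0,0,0]]]' 100
```

```text
time: 13.75
ee_pos: [0.5189, -0.2044, 0.1732]
tcp_rot: [180.0, -0.0, 175.6]
wrist_force: [0.0, -0.2, -2.2]
opening: 0.0112
grasp_force: 97.6
time: 14.45
ee_pos: [0.5149, -0.258, 0.1732]
tcp_rot: [180.0, -0.0, 175.6]
wrist_force: [0.6, 0.2, -2.8]
opening: 0.011
grasp_force: 97.6
```

```bash
python3 -m jog '[[[-0.004,-0.05,0,0,0],[-0.004,-0.05,0,0,0],[-0.004,-0.05,0,0,0],[-0.003,-0.04,0,0,0],[0,0,0,0,0]]]' 100;python3 -m jog '[[[-0.002,-0.02,-0.02,0,0],[-0.002,-0.02,-0.02,0,0],[0,0,-0.02,0,0],[0,0,0,0,0]]]' 100
```

```text
time: 14.95
ee_pos: [0.5141, -0.2677, 0.1733]
tcp_rot: [-180.0, 0.0, 175.6]
wrist_force: [-0.4, -0.4, -2.8]
opening: 0.0104
grasp_force: 97.6
time: 15.35
ee_pos: [0.5139, -0.2694, 0.17]
tcp_rot: [180.0, -0.0, 175.6]
wrist_force: [0.2, -0.2, -2.5]
opening: 0.0108
grasp_force: 97.6
```

```bash
python3 -m jog '[[[-0.002,-0.03,0,0,0],[-0.001,-0.02,0,0,0],[0,0,0,0,0]]]' 100;python3 -m jog '[[[-0.001,-0.02,0,0,0],[-0.001,-0.02,0,0,0],[0,0,0,0,0]]]' 100
```

```text
time: 15.65
ee_pos: [0.5137, -0.2712, 0.1703]
tcp_rot: [179.9, -0.0, 175.7]
wrist_force: [-0.5, 5.6, -0.9]
opening: 0.0107
grasp_force: 97.9
time: 15.95
ee_pos: [0.5135, -0.2718, 0.1703]
tcp_rot: [179.7, -0.0, 175.7]
wrist_force: [-2.4, 12.8, 1.6]
opening: 0.0109
grasp_force: 98.5
```

```bash
python3 -m jog '[[[0.001,0.02,-0.02,0,0],[0,0,-0.02,0,0],[0,0,0,0,0]]]' 60;python3 -m jog '[[[0,0,0,0,0]]]' 20; python3 -m jog '[[[0,0,0,0,0.2],[0,0,0,0,0.4],[0,0,0,0,0.6],[0,0,0,0,0.6]]]' 20
```

```text
time: 16.25
ee_pos: [0.5139, -0.2715, 0.1696]
tcp_rot: [179.9, 0.1, 175.7]
wrist_force: [-2.3, 9.6, 6.0]
opening: 0.011
grasp_force: 99.3
time: 16.35
ee_pos: [0.5139, -0.2715, 0.1695]
tcp_rot: [179.9, 0.1, 175.7]
wrist_force: [-2.3, 9.5, 6.1]
opening: 0.0111
grasp_force: 99.3
time: 16.75
ee_pos: [0.5138, -0.2732, 0.1683]
tcp_rot: [-180.0, 0.0, 175.6]
wrist_force: [-0.2, -0.9, 0.4]
opening: 0.051
grasp_force: 0.0
```

```bash
python3 -m jog '[[[-0.01,-0.15,0,0,0.6],[-0.01,-0.15,0,0,0.6],[-0.003,-0.04,0,0,0.6],[0,0,0,0,0.6]]]';python3 -m jog '[[[-0.002,-0.03,0,0,0.6],[-0.002,-0.03,0,0,0.6],[0,0,0,0,0.6]]]'
```

```text
time: 17.15
ee_pos: [0.5125, -0.2906, 0.1681]
tcp_rot: [180.0, -0.0, 175.6]
wrist_force: [0.3, 0.1, -0.6]
opening: 0.051
grasp_force: 0.0
time: 17.45
ee_pos: [0.5124, -0.293, 0.1683]
tcp_rot: [-180.0, 0.0, 175.6]
wrist_force: [0.9, 0.2, -0.2]
opening: 0.0509
grasp_force: 0.0
```

```bash
python3 -m jog '[[[-0.002,-0.03,0,0,0.6],[-0.002,-0.03,0,0,0.6],[0,0,0,0,0.6]]]';python3 -m jog '[[[-0.002,-0.02,0,0,0.6],[-0.002,-0.02,0,0,0.6],[0,0,0,0,0.6]]]'
```

```text
time: 17.75
ee_pos: [0.5122, -0.2961, 0.1683]
tcp_rot: [-180.0, 0.0, 175.6]
wrist_force: [-0.7, -0.2, -0.1]
opening: 0.0512
grasp_force: 0.0
time: 18.05
ee_pos: [0.512, -0.2981, 0.1683]
tcp_rot: [-180.0, 0.0, 175.6]
wrist_force: [0.4, 0.1, -0.7]
opening: 0.051
grasp_force: 0.0
```

Run:
```python
from h import *
o,im=snap("wrist","w5")
hsv=cv2.cvtColor(im,cv2.COLOR_BGR2HSV)
old=cv2.imread("pics/w4.png")
for v in (225,245,265,290,305):
    print(v,"now",[tuple(map(int,im[v,u])) [1] for u in range(240,420,4)]," sat",[int(hsv[v,u,1]) for u in range(240,420,4)])
v=290;print("old",[int(old[v,u,1]) for u in range(240,420,4)])
```

```text
225 now [152, 152, 151, 150, 149, 149, 148, 148, 148, 147, 133, 97, 74, 58, 50, 48, 47, 45, 46, 44, 44, 44, 43, 42, 42, 43, 86, 85, 84, 85, 85, 79, 40, 41, 42, 43, 43, 42, 42, 43, 42, 41, 41, 42, 41]  sat [92, 92, 92, 93, 92, 93, 94, 93, 93, 93, 97, 102, 110, 114, 118, 121, 119, 119, 119, 119, 119, 116, 118, 121, 118, 118, 25, 22, 20, 20, 20, 24, 121, 121, 123, 128, 125, 130, 130, 127, 127, 130, 130, 132, 134]
245 now [152, 152, 153, 148, 88, 79, 63, 46, 46, 45, 45, 45, 43, 47, 48, 47, 44, 42, 40, 39, 39, 39, 38, 38, 37, 37, 41, 84, 82, 83, 82, 81, 81, 50, 40, 30, 69, 71, 72, 41, 40, 39, 37, 41, 40]  sat [93, 92, 93, 92, 50, 42, 60, 110, 123, 121, 125, 125, 125, 127, 128, 126, 130, 125, 125, 127, 120, 125, 125, 125, 127, 123, 99, 14, 15, 15, 15, 12, 15, 81, 125, 78, 18, 17, 20, 130, 130, 136, 136, 134, 134]
265 now [47, 57, 83, 83, 77, 41, 39, 39, 52, 52, 49, 47, 48, 42, 41, 41, 41, 41, 41, 41, 40, 41, 42, 42, 42, 43, 42, 59, 81, 81, 81, 80, 81, 80, 73, 23, 24, 25, 77, 77, 76, 25, 23, 21, 38]  sat [94, 67, 29, 29, 34, 97, 104, 101, 126, 132, 131, 131, 131, 125, 132, 132, 132, 130, 13
[... 395 characters left out ...]
5, 135, 131, 134, 127, 125, 130, 130, 130, 127, 18, 9, 10, 10, 10, 10, 10, 10, 5, 21, 22, 22, 8, 5, 5, 9, 12, 22]
305 now [36, 37, 36, 40, 34, 34, 36, 60, 60, 60, 61, 61, 62, 67, 63, 63, 62, 64, 61, 49, 47, 47, 47, 47, 42, 41, 41, 46, 66, 90, 101, 100, 101, 102, 100, 102, 89, 21, 22, 27, 20, 20, 20, 18, 18]  sat [93, 87, 93, 74, 97, 97, 105, 134, 132, 135, 133, 137, 133, 134, 137, 134, 134, 134, 133, 111, 100, 97, 100, 73, 38, 28, 23, 35, 11, 11, 7, 7, 7, 10, 10, 7, 6, 22, 21, 9, 12, 23, 23, 26, 26]
old [39, 41, 42, 43, 60, 61, 60, 56, 26, 27, 28, 26, 27, 24, 23, 25, 89, 39, 102, 104, 103, 103, 102, 103, 94, 34, 83, 24, 22, 26, 23, 24, 23, 23, 25, 99, 71, 54, 54, 75, 100, 105, 104, 102, 103]
```

Run:
```python
from h import *
np.set_printoptions(precision=4,suppress=True)
im=cv2.imread("pics/w5.png").astype(int)
col=im[:,366,1];print("rows",[(v,int(col[v])) for v in range(268,292,2)])
for v in(275,285):
    g=im[v,340:400,1];print(v,g.tolist())
M=np.array([.5828,-.079]);a=np.radians(-4.35);X=np.array([np.cos(a),np.sin(a)]);Y=np.array([-X[1],X[0]])
for u,v in((351.5,280),(366.5,280),(381,280)):
    p=onz("wrist",[(u,v)],.207)[0];d=p[:2]-M;print(p,d@X,d@Y)
```

```text
rows [(268, 78), (270, 65), (272, 65), (274, 65), (276, 65), (278, 67), (280, 82), (282, 92), (284, 98), (286, 101), (288, 102), (290, 101)]
275 [44, 44, 44, 44, 43, 44, 50, 61, 65, 66, 67, 66, 66, 65, 64, 65, 64, 64, 65, 64, 64, 64, 65, 65, 65, 65, 64, 64, 65, 64, 65, 65, 64, 64, 64, 65, 64, 64, 64, 64, 57, 38, 25, 22, 23, 21, 22, 22, 22, 22, 21, 21, 25, 39, 62, 75, 76, 76, 77, 76]
285 [43, 44, 44, 43, 43, 43, 47, 58, 65, 66, 67, 73, 84, 90, 92, 95, 97, 97, 98, 98, 98, 99, 99, 99, 100, 99, 100, 100, 101, 101, 101, 101, 102, 101, 101, 101, 101, 101, 100, 96, 91, 86, 74, 43, 24, 22, 21, 21, 21, 21, 21, 21, 22, 20, 19, 19, 24, 41, 59, 61]
[ 0.5011 -0.2859  0.207 ] -0.06579272344740715 -0.21248609367757929
[ 0.5015 -0.2804  0.207 ] -0.06578728968813782 -0.20697835659114464
[ 0.5019 -0.2751  0.207 ] -0.06578019718529497 -0.2016512757545867
```

The tab is now 13 mm too far to -y. My nudge yawed the last within the slot's play, so I'll re-grip to square it, seat it against the wall again and release without side load.

```bash
python3 -m jog '[[[0.01,0.13,0,0,0.6],[0.015,0.2,0,0,0.6],[0.01,0.19,0.02,0,0.6],[0,0,0,0,0.4],[0,0,0,0,0.3],[0,0,0,0,0.2],[0,0,0,0,0.1],[0,0,0,0,0]]]' 40;python3 -m jog '[[[0,0,0,0,0],[0,0,0,0,0],[0,0,0,0,0]]]' 40
```

```text
time: 18.9
ee_pos: [0.514, -0.2717, 0.1694]
tcp_rot: [179.9, 0.0, 175.6]
wrist_force: [1.9, 3.1, 1.0]
opening: 0.0116
grasp_force: 38.9
time: 19.2
ee_pos: [0.514, -0.2717, 0.1693]
tcp_rot: [180.0, 0.0, 175.6]
wrist_force: [2.2, 4.9, 0.8]
opening: 0.0113
grasp_force: 39.4
```

```bash
python3 -m jog '[[[0,0.01,0,0,0],[0,0,0,0,0]]]' 20; python3 -m jog '[[[0,0,0,0,0.15],[0,0,0,0,0.2],[0,0,0,0,0.4],[0,0,0,0,0.6],[0,0,0,0,0.6]]]'
python3 - <<'E'
from h import *
o,im=snap("wrist","w6");im=im.astype(int);print(o["ee_pos"])
for v in(275,282,290):print(v,im[v,295:370,1].tolist())
for u in (314,320,326,332,336):print(u,im[268:300,u,1].tolist())
E
```

```text
time: 19.4
ee_pos: [0.514, -0.2715, 0.1693]
tcp_rot: [-180.0, 0.0, 175.6]
wrist_force: [3.3, 3.4, 0.3]
opening: 0.0114
grasp_force: 37.9
time: 19.9
ee_pos: [0.5137, -0.2716, 0.1692]
tcp_rot: [-180.0, -0.0, 175.6]
wrist_force: [0.0, 0.3, -0.9]
opening: 0.0513
grasp_force: 0.0
[ 0.51366988 -0.27158767  0.16922486]
275 [45, 45, 44, 45, 45, 45, 45, 45, 46, 44, 45, 46, 58, 77, 81, 81, 80, 80, 80, 80, 80, 80, 80, 80, 80, 80, 79, 79, 78, 78, 78, 79, 79, 78, 79, 79, 79, 75, 66, 65, 66, 66, 66, 65, 63, 50, 41, 40, 40, 40, 42, 41, 42, 41, 40, 41, 41, 41, 41, 41, 40, 41, 41, 42, 41, 40, 42, 39, 39, 39, 39, 40, 39, 39, 38]
282 [44, 44, 45, 43, 44, 45, 45, 45, 45, 44, 45, 52, 79, 115, 131, 125, 97, 93, 93, 93, 94, 94, 94, 95, 94, 94, 94, 93, 93, 93, 94, 93, 94, 94, 94, 93, 94, 94, 94, 92, 89, 86, 79, 70, 66, 60, 43, 41, 40, 40, 41, 41, 41, 40, 40, 40, 40, 41, 40, 41, 41, 42, 41, 43, 41, 40, 40, 39, 39, 39, 39, 39, 37, 38, 37]
290 [42, 42, 42, 41, 42, 42, 42, 41, 42, 42, 41, 44, 60, 83, 94, 97, 100, 102, 102, 102, 102, 102, 102, 102, 102, 102, 101, 101, 101, 101, 101, 101, 101, 101, 100, 100, 100,
[... 178 characters left out ...]
, 80, 80, 80, 78, 67, 67, 74, 81, 90, 93, 97, 99, 102, 103, 102, 102, 102, 102, 102, 102, 102, 102, 102, 102, 102, 102, 101]
320 [79, 80, 80, 80, 80, 80, 80, 80, 75, 67, 69, 76, 84, 91, 94, 96, 99, 101, 102, 102, 102, 102, 102, 102, 101, 101, 101, 101, 100, 100, 101, 101]
326 [80, 80, 80, 80, 80, 79, 80, 79, 68, 65, 69, 76, 84, 91, 93, 96, 99, 102, 102, 102, 102, 101, 101, 101, 100, 100, 100, 100, 101, 101, 101, 100]
332 [80, 79, 79, 77, 76, 76, 76, 75, 67, 65, 70, 77, 85, 91, 94, 96, 99, 101, 101, 101, 100, 99, 100, 100, 101, 101, 101, 100, 100, 100, 101, 102]
336 [65, 65, 65, 66, 66, 66, 66, 66, 65, 65, 65, 70, 77, 83, 86, 88, 90, 90, 90, 90, 90, 91, 90, 91, 91, 90, 91, 92, 92, 93, 93, 93]
```

Run:
```python
from h import *
for f in("w4","w5","w6"):
    im=cv2.imread(f"pics/{f}.png");h=cv2.cvtColor(im,cv2.COLOR_BGR2HSV)
    m=((h[...,1]>107)&(h[...,2]<90)).astype(np.uint8);m[300:]=0
    m=cv2.morphologyEx(m,cv2.MORPH_OPEN,np.ones((3,3)))
    n,l,s,c=cv2.connectedComponentsWithStats(m);k=[i for i in range(1,n) if s[i,4]>400];b=np.isin(l,k)
    rows={u:int(np.argmax(b[:,u])) for u in range(205,430,9) if b[:,u].any()}
    print(f,rows)
```

```text
w4 {205: 251, 214: 251, 223: 238, 232: 226, 241: 221, 250: 218, 259: 216, 268: 216, 277: 216, 286: 216, 295: 216, 304: 216, 340: 215, 349: 215, 358: 215, 367: 215, 376: 212, 385: 210, 394: 211, 403: 213, 412: 218, 421: 230}
w5 {268: 235, 277: 230, 286: 226, 295: 224, 304: 223, 313: 221, 322: 220, 331: 219, 340: 221, 367: 212, 376: 211, 385: 209, 394: 208, 403: 203, 412: 200, 421: 199}
w6 {223: 243, 232: 230, 241: 223, 250: 221, 259: 218, 268: 217, 277: 217, 286: 217, 295: 217, 304: 217, 340: 216, 349: 216, 358: 215, 367: 215, 376: 212, 385: 210, 394: 210, 403: 213, 412: 217, 421: 227}
```

The body outline in w6 matches the aligned reference w4, so the yaw error is under 1°, and the last sits where I felt the wall. I'll rise and move to the trigger.

```bash
python3 -m jog '[[[0,0,0.2,0,0.6],[0,0,0.5,0,0.6],[0,0,0.8,0,0.6],[0,0,0.9,0,0.4],[0.28,0.23,0,0,0.2],[0.5,0.42,0,0,0],[0.5,0.42,0,0,0],[0.5,0.42,0,0,0]]]' 60;python3 -m jog '[[[0.45,0.39,0,0,0],[0,0,0,0,0],[0,0,0,0,0]]]'
python3 - <<'E'
from h import *
np.set_printoptions(precision=4,suppress=True)
o,im=snap("wrist","w7");h=cv2.cvtColor(im,cv2.COLOR_BGR2HSV)
print(o["ee_pos"],o["opening"],proj("wrist",[(.6252,-.1775,.19),(.6343,-.0159,.235)],o))
E
```

```text
time: 20.75
ee_pos: [0.6036, -0.1961, 0.29]
tcp_rot: [-180.0, 0.0, 175.6]
wrist_force: [-0.0, -0.2, -0.6]
opening: -0.0003
grasp_force: 0.0
time: 21.05
ee_pos: [0.6256, -0.1769, 0.2891]
tcp_rot: [-180.0, -0.0, 175.7]
wrist_force: [-0.1, 0.2, -0.1]
opening: -0.0001
grasp_force: 0.0
[ 0.6256 -0.1769  0.2891] -0.0001182601549258094 [[321.1162 191.8853]
 [569.9522 209.3024]]
```

```bash
python3 -m jog '[[[0,0,-0.6,0,0],[0,0,-0.7,0,0],[0,0,-0.5,0,0],[0,0,-0.1,0,0],[0,0,-0.06,0,0],[0,0,-0.06,0,0],[0,0,0,0,0]]]';python3 -m jog '[[[0,0,-0.06,0,0],[0,0,-0.06,0,0],[0,0,-0.05,0,0],[0,0,-0.04,0,0],[0,0,0,0,0]]]'
```

```text
time: 21.8
ee_pos: [0.6256, -0.1778, 0.1897]
tcp_rot: [-180.0, 0.1, 175.6]
wrist_force: [0.6, -0.4, 0.6]
opening: 0.0001
grasp_force: 0.1
time: 22.3
ee_pos: [0.6257, -0.1778, 0.1799]
tcp_rot: [-179.9, 0.2, 175.6]
wrist_force: [-1.4, -1.4, 13.5]
opening: -0.0004
grasp_force: 6.6
```

```bash
python3 -m jog '[[[0,0,0,0,0],[0,0,0.2,0,0],[0,0,0.5,0,0],[0,0,0.8,0,0],[0,0,0.8,0,0],[-0.5,0.5,0.4,0,0],[-0.7,0.6,0.4,0,0],[-0.7,0.4,0,0,0]]]';python3 -m jog '[[[0,0,0,0,0],[0,0,0,0,0],[0,0,0,0,0]]]'
python3 - <<'E'
from h import *
np.set_printoptions(precision=4,suppress=True)
o,im=snap("wrist","w8");_,t=snap("top","t8");_,s=snap("scene","s8");print(o["time"],o["ee_pos"])
P={"shut":(.5786,-.0666,.235),"open":(.6343,-.0159,.235)}
for n,i in(("wrist",im),("top",t),("scene",s)):
    for k,p in P.items():
        u,v=np.round(proj(n,[p],o)[0]).astype(int)
        if 2<u<637 and 2<v<397:print(n,k,(u,v),i[v-2:v+3,u-2:u+3].reshape(-1,3).mean(0))
h=cv2.cvtColor(im,cv2.COLOR_BGR2HSV)
print("peg/home in view",proj("wrist",[(.5127,-.2681,.207),(.568,-.272,.189)],o))
E
```

```text
time: 23.1
ee_pos: [0.5301, -0.1013, 0.3347]
tcp_rot: [180.0, 0.1, 175.7]
wrist_force: [0.8, 0.6, 0.8]
opening: 0.0001
grasp_force: 0.0
time: 23.4
ee_pos: [0.5311, -0.1028, 0.3323]
tcp_rot: [180.0, -0.0, 175.6]
wrist_force: [-0.7, -0.0, -0.9]
opening: -0.0001
grasp_force: 0.0
23.4 [ 0.5311 -0.1028  0.3323]
wrist shut (np.int64(371), np.int64(245)) [43.56 62.44 89.36]
wrist open (np.int64(431), np.int64(298)) [106.24 143.04 168.  ]
top shut (np.int64(344), np.int64(190)) [42.68 55.44 69.36]
top open (np.int64(327), np.int64(171)) [ 63.36  88.32 106.  ]
scene shut (np.int64(286), np.int64(181)) [ 56.84  81.2  108.48]
scene open (np.int64(295), np.int64(199)) [ 91.84 130.32 163.72]
peg/home in view [[126.9187 176.1411]
 [148.8275 226.9508]]
```

The keeper is shut: the peg's brown is at the shut position in all three views, with table colour where the open peg was in the wrist and scene views. Now a numeric check of where the last hangs.

Run:
```python
from h import *
np.set_printoptions(precision=4,suppress=True)
im=cv2.imread("pics/w8.png");h=cv2.cvtColor(im,cv2.COLOR_BGR2HSV)
m=((h[...,1]<45)&(h[...,2]>45)).astype(np.uint8)
for v in range(130,206,4):
    u=np.flatnonzero(m[v,60:220])+60;print(v,(u.min(),u.max(),len(u),im[v,u,1].mean().round()) if len(u) else None)
m2=((h[...,1]>107)&(h[...,2]<90));print({u:int(np.argmax(m2[:300,u])) for u in range(60,240,12) if m2[:300,u].any()})
y=np.radians(-4.35);M=np.array([.5828,-.079]);X=np.array([np.cos(y),np.sin(y)]);Y=np.array([-X[1],X[0]])
print("proj tab top corners",proj("wrist",[(*(M+(-.055+a)*X+(-.194+b)*Y),z) for z in(.207,.135) for a,b in((-.011,-.006),(-.011,.006),(.011,-.006),(.011,.006))]))
```

```text
130 None
134 None
138 None
142 None
146 None
150 None
154 (np.int64(150), np.int64(166), 17, np.float64(74.0))
158 (np.int64(140), np.int64(167), 28, np.float64(72.0))
162 (np.int64(130), np.int64(168), 39, np.float64(71.0))
166 (np.int64(118), np.int64(169), 52, np.float64(82.0))
170 (np.int64(118), np.int64(170), 53, np.float64(87.0))
174 (np.int64(119), np.int64(171), 53, np.float64(89.0))
178 (np.int64(120), np.int64(172), 50, np.float64(98.0))
182 (np.int64(120), np.int64(172), 43, np.float64(106.0))
186 (np.int64(121), np.int64(173), 35, np.float64(120.0))
190 (np.int64(158), np.int64(174), 17, np.float64(121.0))
194 (np.int64(159), np.int64(174), 16, np.float64(122.0))
198 (np.int64(160), np.int64(193), 34, np.float64(79.0))
202 (np.int64(123), np.int64(219), 97, np.float64(85.0))
{60: 22, 72: 0, 84: 0, 96: 15, 108: 12, 120: 10, 132: 7, 144: 5, 156: 2, 168: 0, 180: 0, 192: 171, 204: 173, 216: 168, 228: 167}
proj tab top corners [[117.4229 164.4124]
 [131.5668 164.389 ]
 [122.442  189.3155]
 [136.2472 189.308 ]
 [158.2295 148.4146]
 [169.6006 148.3926]
 [161.4626 168.783 ]
 [172.6137 168.7695]]
```

```bash
python3 -c "
from workcell import ticket;print(ticket.job_done())"
```

```text
the job is handed in; nothing more can be done
None
```

The job is handed in: the longer last hangs home against the closed end and the keeper has sprung shut across the mouth, both checked in the final images. I never touched the shorter last or the other things. The robot's clock read about 23 s.

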